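# Make up two stone-setting kits

### The job

Make up the two setting kits from the stock: in the blue tray the ring clamp, the jar of red stones and the cake of wax; in the white tray the shellac stick and the jar of green stones. The hand tool lies flat along the tray's narrow bay; jars and wax stand upright on the floor of its wide bay. Set things down gently, without dropping or throwing them, and leave the jar of blue stones and the loupe where they are.

Things in the scene. Friction and masses are not known exactly. Their poses are not given: they have to be found in the camera images.
- blue_tray: Blue plastic job tray with two bays, 132 (x) by 165 (y), sizes in mm. Origin: centre of underside; z up; x, y within 0.25 rad of world x, y. Floor 3 thick, rim and partition 10 high, 4 thick. Narrow bay x -62 to -12 (middle -37), wide bay x -8 to 62 (middle 27), both y -78.5 to 78.5. Fixed.
- white_tray: White plastic job tray, two bays, 132 (x) by 165 (y), sizes in mm. Origin: centre of underside; z up; x, y within 0.25 rad of world x, y. Floor 3 thick, rim and partition 10 high, 4 thick. Narrow bay x -62 to -12 (middle -37), wide bay x -8 to 62 (middle 27), both y -78.5 to 78.5. Fixed.
- stock_tray: Black plastic stock tray, 150 by 150, rim 10 high and 4 thick, floor 3 thick, no partition; holds three gem jars and the wax in two rows of two, about 66 apart along the tray's x and y (in any order). Origin: centre of underside, z up; x, y within 0.25 rad of world x, y. Fixed.
- ring_clamp: Jeweller's ring clamp lying on the bench: beech wood, a brass band round its middle, leather in both jaws, dark wedge at the -x end. 120 long (x), 26 wide (y) in the middle and 22 at its ends, 26 tall, about 60 g. The wedge stands 9 out of the end. Origin at the centre of its underside, below its balance point; z up.
- shellac_stick: Setter's shellac stick lying on the bench: eight-sided beech handle with a dark ring near one end and a lump of dark red shellac on the other (+x) end. 120 long (x), 24 wide (y), 24 tall, about 60 g. Origin at the centre of its underside, below its balance point; z up. It does not roll.
- red_jar: Upright round gem jar, 40 diameter, 28 tall, aluminium with a clear lid through which its red stones show. 50 g or so. Origin at the centre of its underside, z up. Starts in the stock tray.
- green_jar: Upright round gem jar, 40 diameter, 28 tall, aluminium with a clear lid through which its green stones show. 50 g or so. Origin at the centre of its underside, z up. Starts in the stock tray.
- blue_jar: Upright round gem jar, 40 diameter, 28 tall, aluminium with a clear lid through which its blue stones show. 50 g or so. Origin at the centre of its underside, z up. Starts in the stock tray. Not part of either kit: it stays.
- wax: Round cake of honey-yellow beeswax, hard, 40 diameter, 24 tall, about 30 g, plain sides, no lid. Origin at the centre of its underside, z up. Starts in the stock tray.
- loupe: Folded loupe, black cover and round steel lens mount, 42 by 30, 18 tall, loose on the bench. Origin at the centre of its underside. Not part of either kit: it stays.

How it is judged:
By the outcome, as a careful person would: the job done as asked, in the order asked, and still so for the second after the job is handed in, with the robot touching nothing.
It also fails if it takes over 118 s, if anything falls off the work surface, if the arm or the gripper's body presses on something with over 40 N, if the wrist force passes 120 N, or if a joint passes its speed limit or range.

### The arm

A 6-joint arm with a two-finger parallel gripper is mounted at the origin on the work surface. World frame = base frame: x ahead of the robot, y to its left, z up, the work surface at z = 0. Lengths are in m, angles in rad, forces in N, time in s.
With the tool pointing down it reaches from about 0.35 to 0.875 m from the base axis. Payload 4.2 kg.
Tool frame: the origin (TCP) lies at the very end of the fingers, on their centre line; the grasp point (between the pads) lies 19 mm behind it; z points along the fingers, y is the line along which they close (so a half turn about z gives the same grasp; the last joint's range is limited). The gripper opens to 87 mm and grips with 3 to 60 N. Pads are 19 mm wide; open, the fingers measure 117 mm over their backs; the gripper's body (75 mm by 190 mm) begins 51 mm behind the grasp point.
Start: joints at [1.533, 0.385, 0.008, 0, -1.194, -0.259], TCP at [0.183, 0.598, 0.223] pointing down, gripper open.
Joint ranges: [-3.14, 3.14], [-1.21, 2.06], [-1.07, 1.41], [-3.16, 2.05], [-2.99, -0.16], [-3.1, 3.1]. Speed limits (rad/s): [2.79, 2.79, 3.14, 3.14, 3.14, 3.14].

### API

Orientations are given as [roll, pitch, yaw] about the fixed x, y, z axes, in that order (R = Rz(yaw) Ry(pitch) Rx(roll)).
In Python, from workcell import ctrl gives the robot as it stands. Calls block until the motion is done:
- ctrl.goto(position, orientation): joint-space move of the TCP to a pose.
- ctrl.movel(position, frame=None, velocity=0.15, f_stop=None): straight line of the TCP; frame=None keeps the orientation; velocity is the mean speed in m/s. With f_stop (N) it stops when the force on the tool has changed by that much, and returns True; else False.
- ctrl.movej(angles): joint-space move.
- ctrl.let_go() and ctrl.close_gripper(f_grip=None): open the fingers fully, or close them until they stop; f_grip is the grip in N (None keeps the last).
- ctrl.wait(seconds).
- ctrl.solve_ik(position, orientation): joint angles nearest the present ones, or None.
- ctrl.read_state(): the state.
- ctrl.grab_frame(name): name is "scene" or "top" or "wrist"; returns a dict with "img" (480x640x3 uint8, red, green, blue), "vertical_fov" (degrees; the focal length in pixels is half the picture's height over the tangent of half this angle, whatever the lens; pixels are square), "cx", "cy" (the principal point, pixels), "k1" (the pictures are not rectified: a ray, as slopes to the right and down, at radius r is drawn at 1 + k1 r^2 times it, then the intrinsics apply), "rvec" (rotation vector, rad) and "tvec" (3), from world to camera coordinates, as OpenCV has them. Camera axes: x right, y down, z forward; pixel columns grow to the right and rows downward; lengths in m; the calibration is good to about 2 mm. A picture is of the moment at which its call begins. There is no depth.
A pose or a line that the arm cannot do raises ctrl.MotionError and nothing moves.
- ctrl.finish_job(): hands the job in; it is judged then, once.
Trained networks look in a picture, given as the dict that the camera call returned (one of the last four; its "shot" number tells which), for a name from the list of things; names that differ only in an ending like _2 or _b are one class to them, and where a whole thing is asked for, a point or a joint stands for the part that bears it (a point fixed in the world has none). Each returns a list of dicts, best first, with "conf" (0 to 1); they miss things now and then, are a little off and sometimes report something else, mostly with a low value. They report only what shows in the picture. A call takes as long as a camera call.
- ctrl.look_for(name, picture): "location" ([x, y, z] in m, in world coordinates, good to about 4 mm: the middle of the surface that is visible of it).
- ctrl.cut_out(name, picture): "pixels" (480x640 bool, what is visible of it).
- ctrl.spot_point(name, picture): "location" ([x, y, z] in m, in world coordinates, good to about 4 mm: a listed point, or the origin of a listed thing).
The state is a dict: "time_s": time; "joint_positions": joint angles; "dq": joint speeds; "joint_efforts": joint torques, N m; "position": TCP position; "orientation": TCP orientation; "wrist_force": force on the tool from outside, world axes, zero at the start; "torque": the same for the moment, N m; "grip_width": finger opening in m; "grasp_force": force on a finger pad.
Only numpy, scipy, OpenCV 4.12 (cv2) and the standard library are available. Lean on these libraries where they do the work, as an engineer would, in place of code of your own. Each camera call takes 0.05 s, during which the arm holds its last target. There are 200 camera calls.

## Working session

There is one attempt and no reset: what is moved stays moved. The work goes in short steps, each a Python script; the robot and the scene stay as the last script left them, time stands still between calls to the robot, and variables do not carry over. Pictures are saved under pics/ and viewed, at most 14 in all, crops included, and the job is handed in when it is done.

```bash
mkdir -p pics; ls
cat > h.py <<'E'
import numpy as np, cv2
from workcell import ctrl
def K(p):
    f=p["img"].shape[0]/2/np.tan(np.radians(p["vertical_fov"])/2); return f
def ray(p,uv):
    f=K(p); d=(np.asarray(uv,float)-[p["cx"],p["cy"]])/f
    s=d.copy()
    for _ in range(20): s=d/(1+p["k1"]*(s**2).sum(-1,keepdims=True))
    R=cv2.Rodrigues(np.array(p["rvec"],float))[0]; t=np.array(p["tvec"],float).ravel()
    c=np.concatenate([s,np.ones(s.shape[:-1]+(1,))],-1)
    return -R.T@t, c@R
def toplane(p,uv,z):
    o,d=ray(p,uv); return o+d*((z-o[2])/d[...,2])[...,None]
def proj(p,X):
    R=cv2.Rodrigues(np.array(p["rvec"],float))[0]; c=np.atleast_2d(X)@R.T+np.array(p["tvec"],float).ravel()
    s=c[:,:2]/c[:,2:]; s=s*(1+p["k1"]*(s**2).sum(1,keepdims=True)); return s*K(p)+[p["cx"],p["cy"]]
def save(p,n): cv2.imwrite("pics/"+n,cv2.cvtColor(p["img"],cv2.COLOR_RGB2BGR))
E
python3 - <<'E'
from h import *
for n in("top","scene"):
    p=ctrl.grab_frame(n); save(p,n+"1.png")
    print(n,p["vertical_fov"],p["k1"],toplane(p,np.array([[320,240],[0,0],[639,479]]),0).round(3).tolist())
    for o in "blue_tray white_tray stock_tray ring_clamp shellac_stick red_jar green_jar blue_jar wax loupe".split():
        print(o,[(np.round(r["location"],3).tolist(),round(r["conf"],2)) for r in ctrl.spot_point(o,p)[:3]])
E
```

```text
pics
top 53.09201775371633 -0.07031369548058254 [[0.529, 0.008, 0.0], [1.125, 0.805, 0.0], [0.036, -0.652, 0.0]]
blue_tray [([0.586, -0.02, -0.001], 0.74), ([0.584, -0.23, 0.001], 0.28)]
white_tray [([0.54, 0.26, 0.001], 0.86)]
stock_tray [([0.55, -0.261, -0.001], 0.58)]
ring_clamp [([0.505, -0.43, 0.005], 0.82), ([0.586, -0.29, 0.003], 0.31)]
shellac_stick [([0.471, 0.438, -0.002], 0.75)]
red_jar [([0.584, -0.232, -0.001], 0.86)]
green_jar [([0.52, -0.294, 0.002], 0.88)]
blue_jar [([0.522, -0.227, 0.003], 0.79)]
wax [([0.588, -0.289, 0.004], 0.52)]
loupe [([0.42, 0.038, 0.002], 0.75)]
scene 50.81158600513057 -0.0020454557113878994 [[0.457, -0.033, 0.0], [0.166, -1.567, 0.0], [0.607, 0.76, 0.0]]
blue_tray [([0.586, -0.016, -0.001], 0.85)]
white_tray [([0.546, 0.255, -0.004], 0.87)]
stock_tray [([0.551, -0.259, -0.0], 0.97)]
ring_clamp [([0.513, -0.43, -0.002], 0.72)]
shellac_stick [([0.473, 0.438, 0.003], 0.69)]
red_jar [([0.582, -0.227, -0.001], 0.76)]
green_jar [([0.518, -0.292, 0.002], 0.65)]
blue_jar [([0.519, -0.223, 0.001], 0.75)]
wax [([0.58, -0.29, 0.002], 0.72)]
loupe [([0.425, 0.038, -0.0], 0.57)]
```

View pics/top1.png

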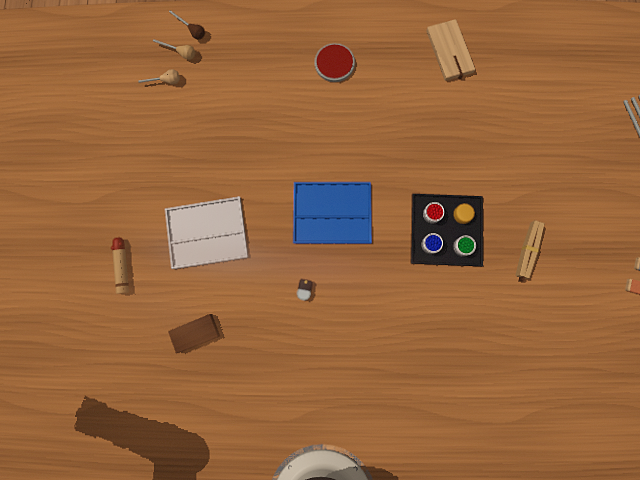

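View pics/scene1.png

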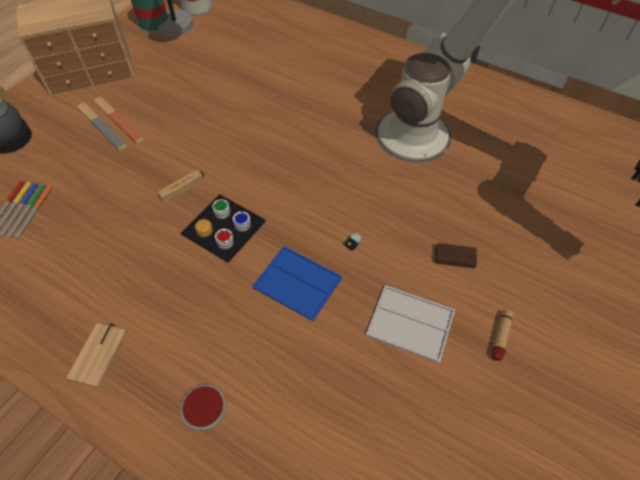

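The top view shows the blue tray at (333,213), the white tray at (206,233) and the stock tray at (447,230). In the stock tray are red (434,212), wax (464,213), blue (433,243) and green (466,245). The clamp is at (531,250), the shellac stick at (121,266) and the loupe at (305,290). The narrow bays face the robot. The scene view agrees, so next I'll measure angles from the masks.

Run:
```python
from h import *
print(ctrl.read_state()["time_s"])
for n in("top","scene"):
    p=ctrl.grab_frame(n)
    for o,z in dict(blue_tray=.01,white_tray=.01,stock_tray=.01,ring_clamp=.018,shellac_stick=.014,red_jar=.031,green_jar=.031,blue_jar=.031,wax=.027).items():
        r=ctrl.cut_out(o,p)
        if not r: print(n,o,None); continue
        m=r[0]["pixels"].astype(np.uint8); cs=cv2.findContours(m,0,2)[0]; c=max(cs,key=cv2.contourArea)
        P=toplane(p,c[:,0,:].astype(float),z)[:,:2]
        (x,y),(w,h),a=cv2.minAreaRect((P*1000).astype(np.float32))
        print(n,o,round(r[0]["conf"],2),len(cs),"c",round(x,1),round(y,1),"wh",round(w),round(h),"ang",round(a,1), "mean",P.mean(0).round(3))
```

```text
1.1
top blue_tray 0.95 1 c 587.2 -18.1 wh 131 163 ang 0.9 mean [ 0.592 -0.003]
top white_tray 0.81 1 c 543.0 251.5 wh 132 167 ang 9.3 mean [0.546 0.249]
top stock_tray 0.66 1 c 551.9 -257.0 wh 153 149 ang 87.8 mean [ 0.541 -0.255]
top ring_clamp 0.71 1 c 507.1 -429.2 wh 33 133 ang 69.0 mean [ 0.511 -0.431]
top shellac_stick 0.98 1 c 471.9 435.8 wh 122 30 ang 9.3 mean [0.481 0.438]
top red_jar 0.56 1 c 581.2 -226.3 wh 36 47 ang 44.7 mean [ 0.574 -0.224]
top green_jar 0.8 1 c 515.7 -289.4 wh 39 43 ang 44.2 mean [ 0.516 -0.285]
top blue_jar 0.69 1 c 519.6 -222.7 wh 41 42 ang 88.8 mean [ 0.522 -0.22 ]
top wax 0.66 1 c 582.2 -289.6 wh 42 45 ang 88.2 mean [ 0.584 -0.29 ]
scene blue_tray 0.64 1 c 589.5 -15.5 wh 140 167 ang 0.5 mean [ 0.588 -0.009]
scene white_tray 0.78 1 c 543.9 253.0 wh 138 165 ang 9.8 mean [0.549 0.25 ]
scene stock_tray 0.67 1 c 553.8 -257.1 wh 153 154 ang 88.0 mean [ 0.551 -0.252]
scene ring_clamp 0.76 1 c 507.7 -426.4 wh 44 126 ang 69.3 mean [ 0.514 -0.426]
scene shellac_stick 0.41 1 c 583.7 -231.5 wh 55 41 ang 48.2 mean [ 0.585 -0.229]
scene red_jar 0.8 1 c 591.8 -221.3 wh 52 37 ang 52.7 mean [ 0.594 -0.219]
scene green_jar 0.49 1 c 523.5 -284.0 wh 57 39 ang 48.9 mean [ 0.526 -0.282]
scene blue_jar 0.59 1 c 527.2 -217.9 wh 53 34 ang 36.8 mean [ 0.53  -0.215]
scene wax 0.79 1 c 590.1 -286.6 wh 51 38 ang 53.6 mean [ 0.593 -0.287]
```

```bash
cat >> h.py <<'E'
def down(yaw):
    """yaw equivalent (mod pi)"""
    return [np.pi,0,yaw]
def best(pos,yaw):
    q0=np.array(ctrl.read_state()["joint_positions"]); c=[]
    for k in(-1,0,1,2):
        y=yaw+k*np.pi
        y=(y+np.pi)%(2*np.pi)-np.pi
        q=ctrl.solve_ik(list(pos),down(y))
        if q is not None: c.append((abs(np.array(q)-q0).max(),y))
    return min(c)[1]
def go(pos,yaw):
    y=best(pos,yaw); ctrl.goto(list(pos),down(y)); return y
def mask_rect(o,p,z):
    r=ctrl.cut_out(o,p)
    if not r: return None
    c=max(cv2.findContours(r[0]["pixels"].astype(np.uint8),0,2)[0],key=cv2.contourArea)
    P=toplane(p,c[:,0,:].astype(float),z)[:,:2]
    return round(r[0]["conf"],2),np.round(cv2.minAreaRect((P*1000).astype(np.float32)),1) if 0 else cv2.minAreaRect((P*1000).astype(np.float32))
E
python3 - <<'E'
from h import *
s=ctrl.read_state();print(s["orientation"],s["wrist_force"])
go([.507,-.428,.24],np.radians(-19))
p=ctrl.grab_frame("wrist");save(p,"w1.png")
print(mask_rect("ring_clamp",p,.02),ctrl.spot_point("ring_clamp",p)[:1])
s=ctrl.read_state();print(s["time_s"],s["joint_positions"],s["orientation"])
E
```

```text
[ 3.14157633e+00 -4.45013610e-05 -2.96786038e-01] [ 0.71610216 -0.93497731  0.1058954 ]
(0.62, ((507.2087707519531, -430.12646484375), (24.55956268310547, 127.19561004638672), 70.7759780883789)) [{'location': [0.5082, -0.4322, -0.0036], 'conf': 0.55}]
5.9833 [-4.57132360e-01  4.40965181e-01  1.40107963e-01 -5.51358008e-05
 -1.26992524e+00  1.69704008e+00] [-3.14154216e+00 -2.03920407e-05 -3.30904948e-01]
```

View pics/w1.png

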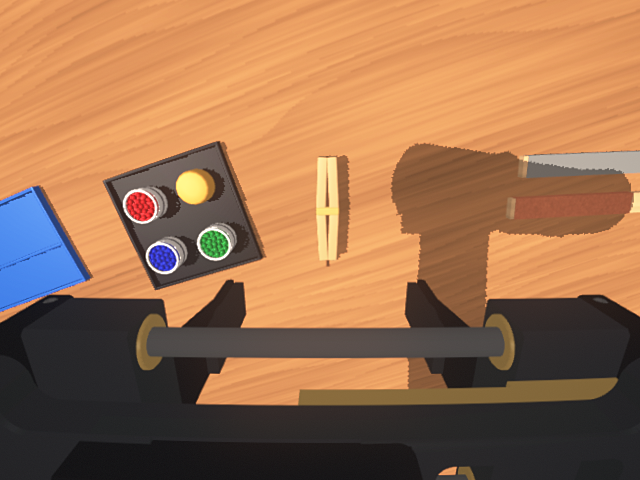

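The wrist view shows the clamp centred at (327,211), with its brass band mid-length and the wedge at the near end. The mask measures 25 by 127 mm at -19.2°, which matches its size. Picking it up.

```bash
cat >> h.py <<'E'
def pick(x,y,yaw,z,f=20,up=.09):
    go([x,y,z+.10],yaw)
    hit=ctrl.movel([x,y,z],velocity=.12,f_stop=8)
    ctrl.close_gripper(f); s=ctrl.read_state()
    ctrl.movel([x,y,z+up],velocity=.12); s2=ctrl.read_state()
    print("pick hit",hit,"w",round(s["grip_width"],4),round(s2["grip_width"],4),"F",round(s2["grasp_force"],1),"t",round(s2["time_s"],1))
def place(x,y,yaw,z,h=.09):
    go([x,y,z+h],yaw)
    ctrl.movel([x,y,z+.012],velocity=.12)
    hit=ctrl.movel([x,y,z-.0015],velocity=.02,f_stop=2.5)
    s=ctrl.read_state()
    ctrl.let_go(); ctrl.movel([x,y,z+h],velocity=.15)
    s2=ctrl.read_state(); print("place hit",hit,"z",np.round(s["position"],4),"t",round(s2["time_s"],1))
def tray(c,yaw,x,y):
    a=np.radians(yaw); return c[0]+np.cos(a)*x-np.sin(a)*y, c[1]+np.sin(a)*x+np.cos(a)*y
E
python3 - <<'E'
from h import *
pick(.510,-.431,np.radians(-19.2),.0125)
E
```

```text
pick hit False w 0.0257 0.026 F 20.0 t 9.5
```

Run:
```python
from h import *
x,y=tray((.587,-.018),.8,-.037,0)
place(x,y,np.radians(90.8),.0155,.12)
p=ctrl.grab_frame("top");save(p,"top2.png")
print(mask_rect("ring_clamp",p,.022),mask_rect("blue_tray",p,.01))
cv2.imwrite("pics/top2c.png",cv2.resize(cv2.imread("pics/top2.png")[170:290,240:400],None,fx=4,fy=4))
for o in("red_jar","wax","green_jar","blue_jar"):
    print(o,[np.round(r["location"],3) for r in ctrl.spot_point(o,p)[:1]])
```

```text
place hit True z [ 0.5498 -0.0185  0.0153] t 14.8
None (0.71, ((587.173583984375, -81.84492492675781), (35.68720626831055, 127.22608184814453), 89.58842468261719))
red_jar [array([ 0.587, -0.229, -0.   ])]
wax [array([ 0.585, -0.292,  0.004])]
green_jar [array([ 0.517, -0.29 ,  0.002])]
blue_jar [array([ 0.524, -0.226,  0.003])]
```

View pics/top2c.png

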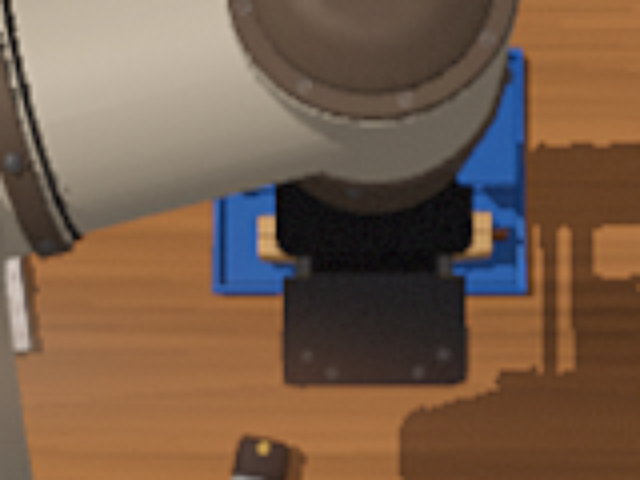

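The clamp is lying in the narrow bay, with both ends showing at (270,238) and (485,235) in the crop. The placing contact came at the expected height. Jar and wax next.

Run:
```python
from h import *
B=(.587,-.018)
pick(.5845,-.228,np.radians(-47),.0155)
x,y=tray(B,.8,.027,.047); place(x,y,np.radians(.8),.0155)
pick(.5835,-.2915,np.radians(43),.0145)
x,y=tray(B,.8,.027,-.047); place(x,y,np.radians(.8),.0145)
go([.472,.437,.24],np.radians(8.5))
p=ctrl.grab_frame("wrist");save(p,"w2.png")
print(mask_rect("shellac_stick",p,.014),ctrl.spot_point("shellac_stick",p)[:1],mask_rect("white_tray",p,.01))
p=ctrl.grab_frame("top");save(p,"top3.png")
cv2.imwrite("pics/top3c.png",cv2.resize(cv2.imread("pics/top3.png")[170:300,280:500],None,fx=3.5,fy=3.5))
print(ctrl.read_state()["time_s"])
```

```text
pick hit False w 0.0393 0.0395 F 20.0 t 19.6
place hit True z [0.6132 0.0294 0.0155] t 23.8
pick hit False w 0.039 0.0394 F 20.0 t 27.8
place hit True z [ 0.6144 -0.0646  0.0144] t 32.0
(0.79, ((469.65264892578125, 436.90667724609375), (122.3281478881836, 24.220523834228516), 8.973151206970215)) [{'location': [0.4736, 0.44, -0.0017], 'conf': 0.9}] (0.71, ((543.9108276367188, 255.9334716796875), (132.03509521484375, 168.8760528564453), 9.409337997436523))
34.2167
```

View pics/top3c.png

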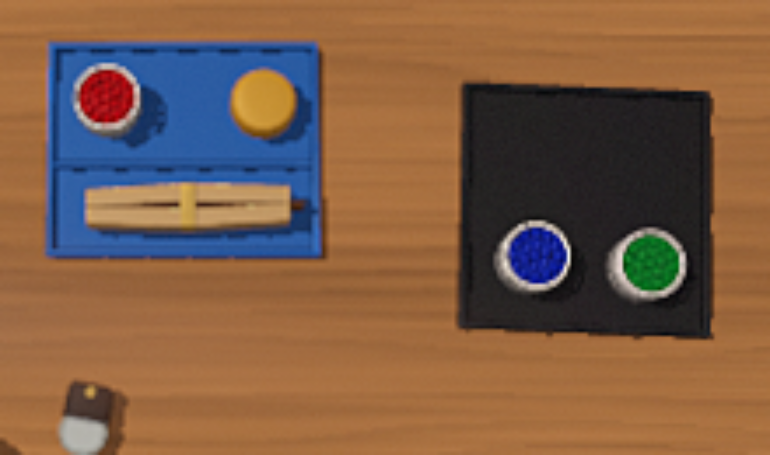

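View pics/w2.png

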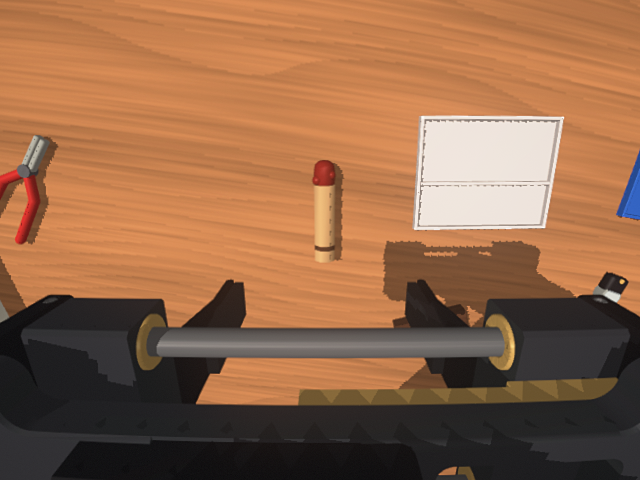

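The blue kit is in: red at (107,98), wax at (263,102), clamp in the narrow bay at (190,205), with the blue jar and loupe untouched. The wrist view shows the shellac stick upright in the frame at (324,212) and the white tray's narrow bay on the near side. Now the white kit.

Run:
```python
from h import *
W=(.5435,.254);a=9.3
pick(.472,.438,np.radians(9),.0125)
x,y=tray(W,a,-.037,0); place(x,y,np.radians(90+a),.0155,.12)
pick(.5175,-.291,np.radians(-47),.0155)
x,y=tray(W,a,.027,0); place(x,y,np.radians(a),.0155)
ctrl.goto([.45,-.1,.35],down(0))
p=ctrl.grab_frame("top");save(p,"top4.png")
cv2.imwrite("pics/top4c.png",cv2.resize(cv2.imread("pics/top4.png")[180:310,150:300],None,fx=4,fy=4))
p=ctrl.grab_frame("scene");save(p,"s4.png")
cv2.imwrite("pics/s4c.png",cv2.resize(cv2.imread("pics/s4.png")[180:380,180:480],None,fx=2.6,fy=2.6))
print(ctrl.read_state()["time_s"])
```

```text
pick hit False w 0.0237 0.0239 F 20.0 t 37.7
place hit True z [0.5068 0.2479 0.0154] t 42.7
pick hit False w 0.0392 0.0398 F 20.0 t 47.4
place hit True z [0.57   0.2583 0.0155] t 52.6
54.3417
```

View pics/top4c.png

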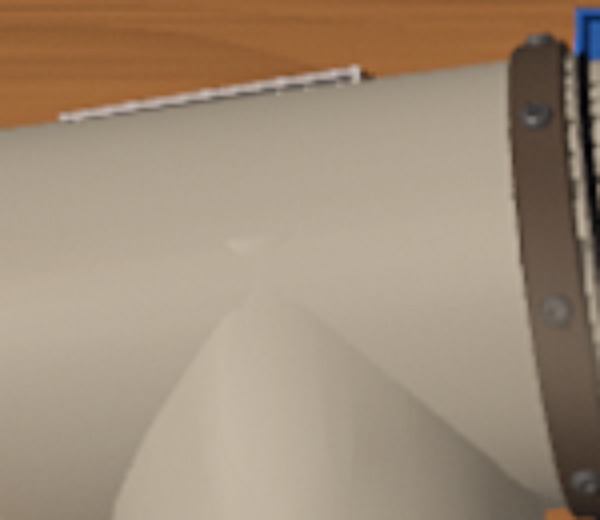

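View pics/s4c.png

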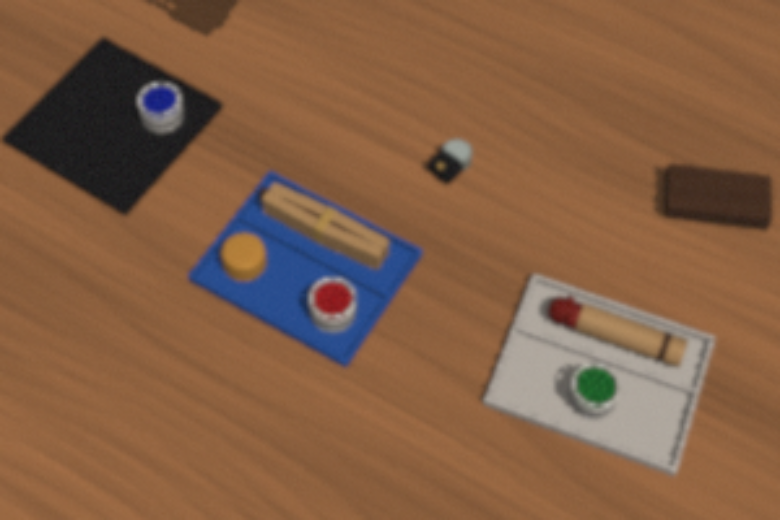

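The arm hides the white tray in the top view. The scene view shows both kits complete: shellac stick in the white narrow bay at (615,330), green jar upright in the wide bay at (595,388), and blue jar and loupe in place.

```bash
python3 -c "
from workcell import ctrl
print(ctrl.finish_job())"
```

```text
the job is handed in; nothing more can be done
None
```

Both kits are made up as asked and the job is handed in at about 54 s on the robot's clock; the last pictures show every piece in its bay, with the blue jar and the loupe where they were.

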